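# Free one battery pack from the row and dock it on the charger

## Task

One of the three battery packs lying side by side on the desk mat has a raised rib: push it endways out of the row, sliding it along the mat onto the mat's open half until it is at least a finger's width (15 mm) clear of the other two, which must stay where they are. Then put it between the guides of the charging cradle and slide it endways (either end first) until you feel the sprung contact pad and it gives under a gentle push of about 6 N, never over 15 N. Leave the pack lying flat, released and touching the pad, and leave the other things on the desk alone.

Things in the scene. Friction and masses are not known exactly. Their poses are not given: they have to be found in the camera images.
- mat: thin fixed black rubber desk mat, 340 x 210 x 3 mm; origin at the centre of its underside (on the desk). Its x axis is its long direction: the row of packs lies at its -x half, its +x half is empty; the packs are pushed out along +x. It is turned so that its x points roughly to the robot's left.
- pack_ribbed: the pack to dock: grey block 96 (x) x 44 (y) x 30 (z) mm, 0.24 to 0.39 kg, lying flat; on top a raised cross rib 6 mm long, 36 wide, 4 high, centred 36 mm from the origin towards -x. Origin: centre of the underside. Any one of the three in the row, which touch along their long sides (no room for fingers between), x axes along the mat's x. Free space behind its -x end. Slides under 1 to 4 N.
- pack_b: neighbouring pack, the same grey block of 96 x 44 x 30 mm without rib, with a small round black button flush on top; origin at the centre of its underside. Must stay in place (within 8 mm).
- pack_c: the other neighbouring pack, just like pack_b; must stay in place (within 8 mm).
- cradle: fixed charging cradle: flat white base, x from -130 to 100 mm, 80 mm wide (y), its floor 6 mm above the desk; origin on the desk. The pack lies along the cradle's x and is slid in towards +x (away from the robot). Black guide rails, 10 mm high above the floor, 48 mm apart inside, from x = -10 to 56 mm; the mouth flares to 59 mm (66 mm over all) at x = -28 mm.
- apron (a point): point on the cradle floor (6 mm above the desk), at x = -80 mm of the cradle, axes as the cradle's: a pack centred here lies flat on the free apron, its leading end at the mouth of the guides. From here it slides 68 to 84 mm to touch the pad.
- head: white housing fixed at the cradle's +x end, 40 x 66 x 32 mm; origin at the foot of its -x face, on the floor; axes as the cradle's. From that face stands a metal contact pad, 30 wide, 18 high, centred 15 mm above the floor, by 8 to 24 mm: not reported, find by feel. It is sprung: yields from 0.5 N, 2.5 N per mm, 8 mm travel. When released the pack may spring back up to 4 mm with it, still touching.
- punch: bystander: yellow hole punch about 115 x 60 x 68 mm, origin at the centre of its underside; leave alone
- mouse: bystander: black computer mouse about 104 x 60 x 35 mm, origin at the centre of its underside; leave alone
- pot: bystander: dark metal pen pot, 80 mm across, 95 mm high, with pens reaching 150 mm; origin at the centre of its underside; leave alone
Mind the look-alikes: they are no part of the job. What is shaped like the pack_ribbed but blue, green or orange is not meant.

How it is judged:
On the way, in this order (a step that is already met when the one before it is completed fails the run):
1. the ribbed pack has been slid along the mat until it lies clear (10 mm or more) of both neighbours (x of pack_ribbed in the frame of pack_b above 0.106 m and x of pack_ribbed in the frame of pack_c above 0.106 m and z of pack_ribbed in the frame of mat below 0.007 m and x of pack_ribbed in the frame of mat below 0.16 m and y of pack_ribbed in the frame of mat between -0.08 and 0.08 m), for 0.2 s.
2. it lies in the cradle and presses on the sprung contact pad with more than 3 N (contact force between pack_ribbed and head above 3 N and x of pack_ribbed in the frame of cradle above -0.02 m and z of pack_ribbed in the frame of cradle below 0.01 m and angle between the x axis of pack_ribbed and the x axis of cradle, either way round below 0.12 rad), for 0.2 s.
At the end, for the whole second after the job is handed in: The ribbed pack lies flat and at rest between the cradle's guides (centred within 5 mm, turned by under 0.12 rad), on its floor, released and still touching the contact pad (over 0.2 N); the other two packs are within 8 mm of where they started (contact force between pack_ribbed and head above 0.2 N and x of pack_ribbed in the frame of cradle above -0.02 m and z of pack_ribbed in the frame of cradle below 0.009 m and y of pack_ribbed in the frame of cradle between -0.005 and 0.005 m and angle between the x axis of pack_ribbed and the x axis of cradle, either way round below 0.12 rad and angle between pack_ribbed's own z axis and vertical below 0.08 rad and linear speed of pack_ribbed below 0.01 m/s and contact force between the fingers and pack_ribbed below 0.1 N and distance of each of pack_b, pack_c from where it was at the start of the episode below 0.008 m).
It fails at once if pack pressed on the contact pad or housing with more than 15 N (contact force between pack_ribbed and head above 15 N).
It fails at once if a neighbouring pack moved by more than 8 mm (distance of any of pack_b, pack_c from where it was at the start of the episode above 0.008 m).
It fails at once if a bystander moved by more than 15 mm (distance of any of punch, mouse, pot from where it was at the start of the episode above 0.015 m).
It also fails if it takes over 72 s, if anything falls off the work surface, if the arm or the gripper's body presses on something with over 40 N, if the wrist force passes 120 N, or if a joint passes its speed limit or range.

## Robot

A 6-joint arm with a two-finger parallel gripper is mounted at the origin on the work surface. World frame = base frame: x ahead of the robot, y to its left, z up, the work surface at z = 0. Lengths are in m, angles in rad, forces in N, time in s.
With the tool pointing down it reaches from about 0.275 to 0.75 m from the base axis. Payload 10.2 kg.
Tool frame: the origin (TCP) lies at the very end of the fingers, on their centre line; the grasp point (between the pads) lies 19 mm behind it (arm.pinch_z is the distance from the TCP to the grasp point, in m); z points along the fingers, y is the line along which they close (so a half turn about z gives the same grasp; the last joint's range is limited). The gripper opens to 85 mm and grips with 20 to 120 N. Pads are 22 mm wide; open, the fingers measure 114 mm over their backs; the gripper's body (76 mm by 85 mm) begins 54 mm behind the grasp point. The pads swing forward as they close: fully open they stand 13 mm farther back than shut.
Start: joints at [-1.56, 0.313, 1.498, -0, 1.331, -0.223], TCP at [0.122, -0.511, 0.231] pointing down, gripper open.
Joint ranges: [-2.94, 2.94], [-0.97, 2.17], [0.19, 2.56], [-1.23, 4.37], [0.02, 3.11], [-2.88, 2.88]. Speed limits (rad/s): [2.39, 2.39, 3.01, 3.14, 3.14, 3.14].

## Interface

Orientations are given as a 3x3 rotation matrix whose columns are the frame's x, y, z axes.
In Python, from station import arm gives the robot as it stands.
- The arm moves only by the shell command python3 -m inch 'ROWS' [OPENING]. ROWS is JSON, a list of rows, each a list of 2 entries, a list of its own where there are three numbers: the shift along the world's x, y, z in units of 40 mm (1.0 is 40 mm), then the turn about the world's z in units of 6 degrees (1.0 is 6 degrees). A call has 1 to 20 rows; each row shifts and turns the commanded pose from where the row before left it; what a row does not reach is not made up. A row lasts 1/12 s, in which the tool goes at most 41.7 mm and 7.16 degrees, less where a joint would pass 70% of its speed; a pose out of reach is approached as far as the arm can. A call is refused whole if a number of a shift passes 1 or a number of a turn 1, either way. A call with a gripper value outside its range is refused whole. OPENING is the opening, from 0 (shut) to 1 (fully open), set as the call begins (- or left out, the last holds). The fingers move at their own pace and stop on an object; the grip force is fixed at half the most. Time passes only in rows, so rows that do not move let the fingers close. It gives the time, the measured TCP pose, the force, the opening and the grip force at its end, in the units of the state.
- arm.sense(): the state, without advancing time (a new reading comes with each control period).
- arm.camera(name): name is "scene" or "top" or "wrist"; returns a dict with "color" (480x640x3 uint8, blue, green, red), "vfov" (degrees; the focal length in pixels is half the picture's height over the tangent of half this angle, whatever the lens; pixels are square), "cx", "cy" (the principal point, pixels), "k1" (the pictures are not rectified: a ray, as slopes to the right and down, at radius r is drawn at 1 + k1 r^2 times it, then the intrinsics apply), "R" (3x3) and "t" (3): a world point X has camera coordinates R X + t; the wrist camera has in their place "mount" (4x4, takes a point from camera to tool coordinates, whose origin is the TCP and whose axes are the flange's). Camera axes: x right, y down, z forward; pixel columns grow to the right and rows downward; lengths in m; the calibration is good to about 2 mm. A picture is of the moment at which its call begins: read the wrist's pose just before it. There is no depth.
- arm.finish_job(): hands the job in; it is judged then, once.
The state is a dict: "clock": time; "joint_positions": joint angles; "joint_velocities": joint speeds; "tau": joint torques, N m; "tool_pos": TCP position; "ee_rot": TCP orientation; "wrist_force": force on the tool from outside, world axes, zero at the start; "wrist_torque": the same for the moment, N m; "width": opening from 0.0 (shut) to 1.0 (fully open); "gripper_force": force on a finger pad.
Only numpy, scipy, OpenCV 4.12 (cv2) and the standard library are available. Lean on these libraries where they do the work, as an engineer would, in place of code of your own. Each camera call takes 0.05 s, during which the arm holds its last target. There are 200 camera calls.

## Working session

There is one attempt and no reset: what is moved stays moved. The work goes in short steps, Python scripts to look and compute and a shell command to move; the robot and the scene stay as the last step left them, time stands still between calls to the robot, and variables do not carry over. Pictures are saved under pics/ and viewed, at most 10 in all, crops included, and the job is handed in when it is done.

```bash
ls; mkdir -p pics
python3 - <<'E'
from station import arm
import cv2,numpy as np
s=arm.sense();print(s['clock'],s['tool_pos'],s['ee_rot'],s['width'],s['wrist_force'],arm.pinch_z)
for n in('top','scene'):
    c=arm.camera(n);cv2.imwrite(f'pics/{n}0.png',c['color']);print({k:v for k,v in c.items() if k!='color'})
E
```

```text
pics
0.0 [ 0.12159988 -0.51045292  0.23073772] [[ 9.72799672e-01  2.31648002e-01 -1.98346040e-05]
 [ 2.31647833e-01 -9.72798853e-01  1.29347451e-03]
 [ 2.80335706e-04 -1.26288623e-03 -9.99999163e-01]] 1.0005634157919465 [-0.29082424  0.81186668  0.24534101] 0.0187
{'vfov': 57.156687764192625, 'cx': 323.8183552872993, 'cy': 241.91075556172598, 'k1': 0.012655851813931307, 'R': array([[ 0.024934  , -0.99938728,  0.02456349],
       [-0.99410343, -0.02738101, -0.10492209],
       [ 0.10553037, -0.02180252, -0.99417704]]), 't': array([-0.05151473,  0.57198042,  1.36026357])}
{'vfov': 57.1832082482037, 'cx': 320.70231417077173, 'cy': 236.75529986238192, 'k1': -0.0845723012764455, 'R': array([[ 0.20082973,  0.97956386,  0.01104799],
       [ 0.83581218, -0.16545364, -0.52349125],
       [-0.51096518,  0.11436665, -0.85195942]]), 't': array([-0.07772396, -0.44211702,  1.59681892])}
```

View pics/top0.png

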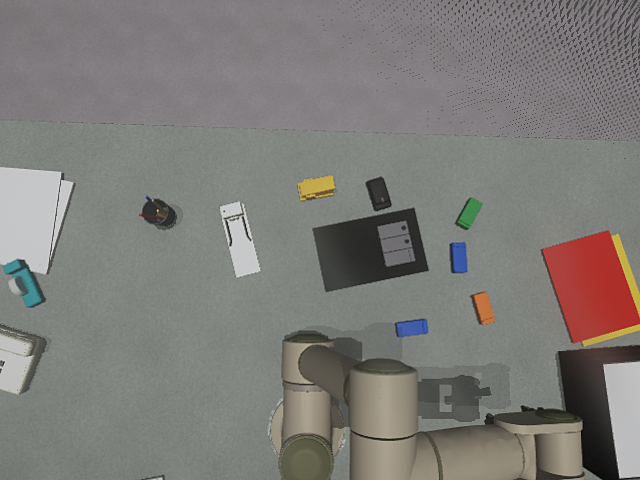

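View pics/scene0.png

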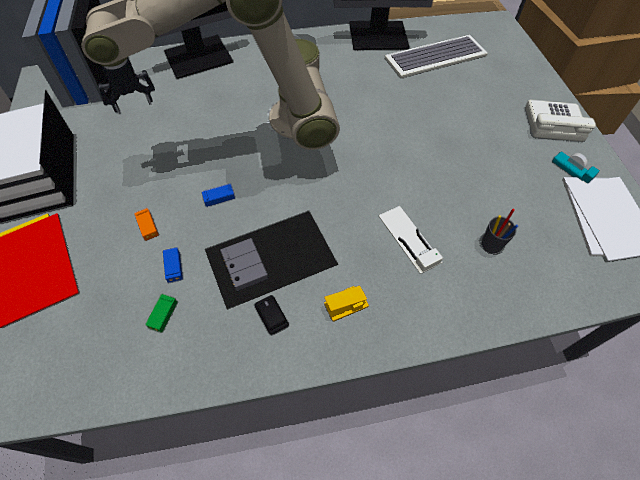

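The top view shows the mat around (370,250), with the pack row at (397,243). The cradle is at (240,240) with its head at the top left, the pot is at (158,212), and the punch and mouse are above the mat. Next I'll zoom in on the packs and the cradle.

```bash
cat > h.py <<'E'
import cv2,numpy as np
def K(c):
    f=c['color'].shape[0]/2/np.tan(np.radians(c['vfov']/2));return np.array([[f,0,c['cx']],[0,f,c['cy']],[0,0,1]])
def pose(c,s=None):
    if 'R' in c: return np.array(c['R']),np.array(c['t'])
    T=np.eye(4);T[:3,:3]=s['ee_rot'];T[:3,3]=s['tool_pos'];M=np.linalg.inv(T@np.array(c['mount']));return M[:3,:3],M[:3,3]
def ray(c,px,z,s=None):
    R,t=pose(c,s);p=cv2.undistortPoints(np.array(px,float).reshape(-1,1,2),K(c),np.array([c['k1'],0,0,0,0])) if 0 else None
    px=np.array(px,float).reshape(-1,2);k=K(c);d=(px-k[:2,2])/k[0,0];u=d.copy()
    for _ in range(20): u=d/(1+c['k1']*(u**2).sum(1,keepdims=True))
    D=np.c_[u,np.ones(len(u))]@R;o=-R.T@t
    return o+D*((z-o[2])/D[:,2])[:,None]
def proj(c,X,s=None):
    R,t=pose(c,s);X=np.array(X,float).reshape(-1,3)@R.T+t;u=X[:,:2]/X[:,2:];k=K(c)
    return u*(1+c['k1']*(u**2).sum(1,keepdims=True))*k[0,0]+k[:2,2]
E
python3 - <<'E'
from station import arm
import pickle
from h import *
c=arm.camera('top');s=arm.camera('scene');pickle.dump((c,s),open('c0.pkl','wb'))
a=cv2.resize(c['color'][195:300,300:440],None,fx=5.7,fy=5.7,interpolation=cv2.INTER_CUBIC)[:598]
cv2.imwrite('pics/zt.png',a)
b=cv2.resize(c['color'][195:285,205:275],None,fx=6,fy=6,interpolation=cv2.INTER_CUBIC)
d=cv2.resize(s['color'][195:285,205:260],None,fx=6,fy=6,interpolation=cv2.INTER_CUBIC)
cv2.imwrite('pics/zc.png',np.hstack([b,d]))
E
```

```text
(no output)
```

View pics/zt.png

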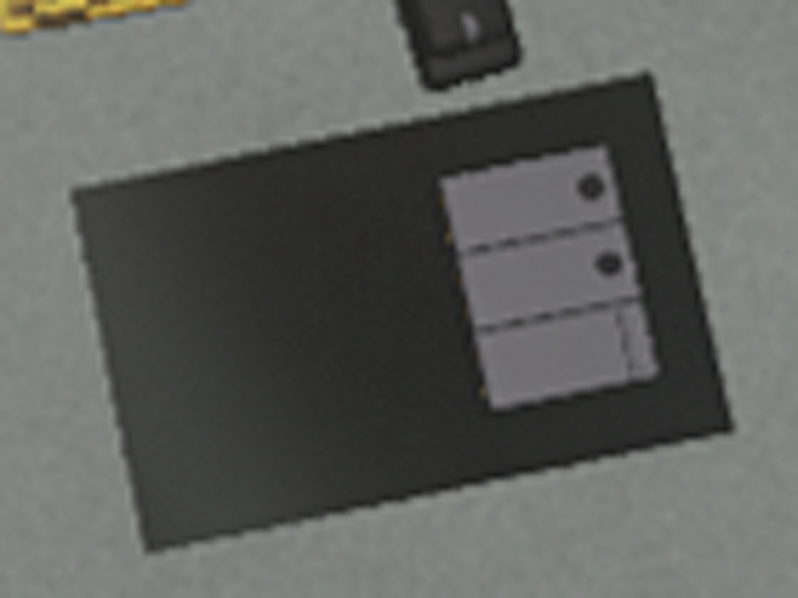

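View pics/zc.png

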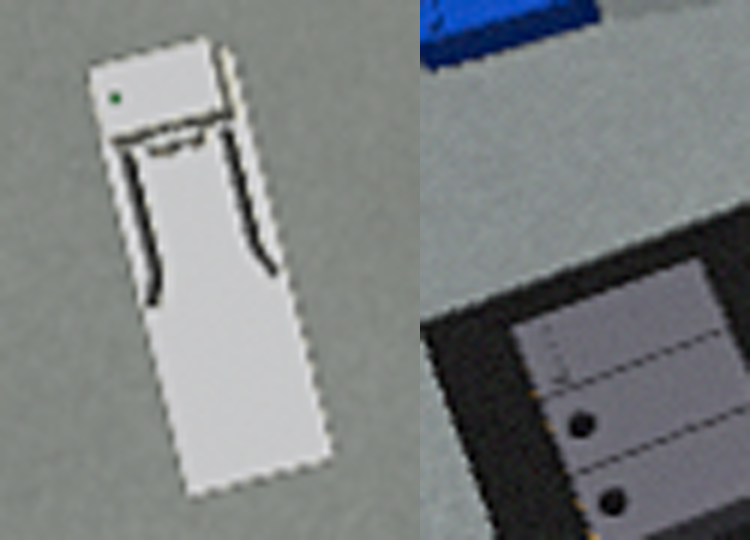

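The ribbed pack is the one nearest the robot: rib at zt (628,340), right end at about (648,340). The cradle's open end is at the bottom in zc, (188,496)–(333,455), and its head and pad are at the top. Now I'll measure these.

Run:
```python
import pickle
from h import *
c,s=pickle.load(open('c0.pkl','rb'))
z=lambda P,o,f:(np.array(P,float)+.5)/f-.5+np.array(o)
mat=ray(c,z([(72,188),(650,73),(735,432),(148,551)],(300,195),5.7),.003)
pk=ray(c,z([(440,178),(607,147),(658,378),(490,410)],(300,195),5.7),.033)
rb=ray(c,z([(480,329),(638,298),(658,378),(490,410)],(300,195),5.7),.033)
cr=ray(c,z([(188,496),(333,455)],(205,195),6),.006)
hd=ray(c,z([(90,68),(208,38),(112,143),(230,115)],(205,195),6),.038)
ra=ray(c,z([(150,303),(158,270),(128,153),(275,272),(255,235),(228,130)],(205,195),6),.016)
np.set_printoptions(precision=4,suppress=True)
for n,p in dict(mat=mat,pk=pk,rb=rb,cr=cr,hd=hd,ra=ra).items():
    d=np.roll(p,-1,0)-p;print(n,p[:,:2].tolist() and p[:,:2].round(4).tolist(),'len',np.linalg.norm(d,axis=1),'ang',np.degrees(np.arctan2(d[:,1],d[:,0])).round(1),'mean',p.mean(0))
for n,z_,m in (('mat',.003,lambda i:(i.max(2)<75)),('packs',.033,lambda i:(i.max(2)>85)&(i.max(2)<140)&(i[...,2]>=i[...,1]-0)),('cr',.006,lambda i:i.min(2)>170)):
    a=c['color'].astype(int); M=m(a).astype(np.uint8);R=np.zeros_like(M)
    x0,x1,y0,y1={'mat':(305,435,205,300),'packs':(370,420,215,272),'cr':(210,270,195,285)}[n];R[y0:y1,x0:x1]=M[y0:y1,x0:x1]
    cs,_=cv2.findContours(R,0,1);k=max(cs,key=cv2.contourArea);w=ray(c,k.reshape(-1,2),z_)[:,:2].astype(np.float32)
    print(n,cv2.minAreaRect(w*1000))
# scene check
g=c['color'];print(proj(s,[rb.mean(0)*[1,1,1]]),proj(s,[cr.mean(0)]))
```

```text
mat [[0.6216, 0.0015], [0.6973, -0.3272], [0.4934, -0.376], [0.4184, -0.0466]] len [0.3373 0.2097 0.3379 0.2088] ang [ -77.  -166.5  102.8   13.3] mean [ 0.5577 -0.1871  0.003 ]
pk [[0.6289, -0.2032], [0.649, -0.2964], [0.5206, -0.3254], [0.5005, -0.2324]] len [0.0954 0.1316 0.0951 0.1317] ang [ -77.8 -167.3  102.2   12.8] mean [ 0.5747 -0.2644  0.033 ]
rb [[0.5451, -0.2264], [0.5648, -0.3141], [0.5206, -0.3254], [0.5005, -0.2324]] len [0.0899 0.0456 0.0951 0.0451] ang [ -77.4 -165.7  102.2    7.7] mean [ 0.5328 -0.2746  0.033 ]
cr [[0.4555, 0.2387], [0.4791, 0.1633]] len [0.079 0.079] ang [-72.6 107.4] mean [0.4673 0.201  0.006 ]
hd [[0.6772, 0.2945], [0.695, 0.2337], [0.6378, 0.2811], [0.6544, 0.2204]] len [0.0634 0.0743 0.063  0.0775] ang [-73.7 140.4 -74.7  72.9] mean [0.6661 0.2574 0.038 ]
ra [[0.5564, 0.2616], [0.574, 0.2582], [0.636, 0.277], [0.5746, 0.1966], [0.5941, 0.208], [0.65, 0.2247]] len [0.018  0.0648 0.1012 0.0225 0.0583 0.1006] ang [ -10.8   16.8 -127.4   30.4   16.7  158.5] mean [0.5975 0.2377 0.016 ]
mat ((557.2322387695312, -187.1719512939453), (208.05149841308594, 337.7896423339844), 13.030653953552246)
packs ((575.870849609375, -263.5964050292969), (130.46395874023438, 93.69206237792969), 13.191469192504883)
cr ((557.5755004882812, 227.94154357910156), (187.49049377441406, 77.97472381591797), 16.560251235961914)
[[237.6467 247.6258]] [[388.7401 208.6733]]
```

```bash
python3 -m inch '[[[0.7,0.26,-0.2],1],[[0.7,0.26,-0.2],1],[[0.7,0.26,-0.2],1],[[0.7,0.26,-0.2],1],[[0.7,0.26,-0.2],1],[[0.7,0.26,-0.2],1],[[0.7,0.26,-0.2],1],[[0.7,0.26,-0.2],1],[[0.7,0.26,-0.2],1],[[0.7,0.26,-0.2],1],[[0.7,0.26,-0.2],1],[[0.7,0.26,-0.2],1],[[0.7,0.26,-0.2],1],[[0.7,0.26,-0.2],1],[[0.7,0.26,-0.2],1],[[0,0,0],0],[[0,0,0],0],[[0,0,0],0]]' 0
python3 - <<'E'
from station import arm
from h import *
import pickle
s=arm.sense();c=arm.camera('wrist');pickle.dump((c,s),open('w1.pkl','wb'));cv2.imwrite('pics/w1.png',c['color'])
print(np.array(c['mount']).round(3));R=s['ee_rot'];print(s['tool_pos'],np.degrees(np.arctan2(R[1][0],R[0][0])),s['wrist_force'])
E
```

```text
clock: 1.7
tool_pos: [0.5412, -0.3549, 0.1112]
ee_rot: [[-0.231, 0.973, -0.0], [0.973, 0.231, 0.0], [0.0, -0.0, -1.0]]
wrist_force: [-0.5, -0.1, 0.4]
width: -0.002
gripper_force: 0.0
[[-0.001 -0.962 -0.272  0.068]
 [ 1.    -0.002 -0.    -0.   ]
 [-0.    -0.272  0.962 -0.143]
 [ 0.     0.     0.     1.   ]]
[ 0.54119875 -0.35493432  0.11119081] 103.32919691817419 [-0.49289562 -0.07919692  0.42756704]
```

View pics/w1.png

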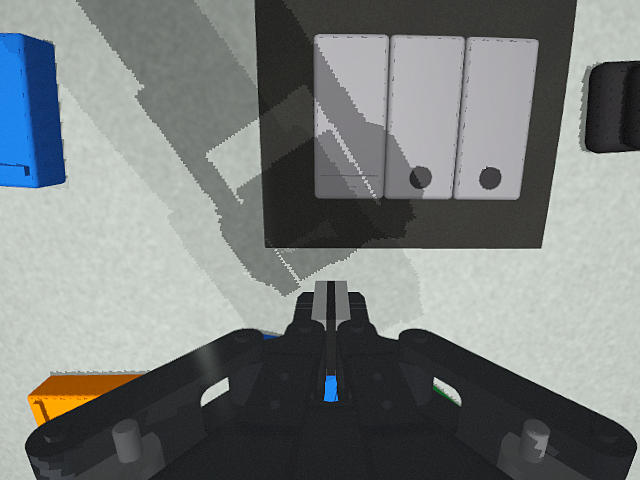

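The wrist view shows the ribbed pack at left, top corners (315,35), (388,36), (385,199) and (316,198), with its rib at row ~177. The fingertips are shut at (331,283).

Run:
```python
import pickle
from h import *
c,s=pickle.load(open('w1.pkl','rb'))
p=ray(c,[(315,35),(388,36),(385,199),(316,198)],.033,s)[:,:2];print(p.round(4),np.linalg.norm(np.roll(p,-1,0)-p,axis=1))
m=p.mean(0);e=(p[2]+p[3])/2;f=(p[0]+p[1])/2;print('centre',m,'end',e,'ang',np.degrees(np.arctan2(*(f-e)[::-1])))
b=ray(c,[(265,247),(541,248)],.003,s);print(b)
```

```text
[[ 0.5034 -0.2345]
 [ 0.544  -0.2253]
 [ 0.5673 -0.3167]
 [ 0.5246 -0.3261]] [0.04168743 0.09427773 0.0436832  0.09403105]
centre [ 0.53481709 -0.27561898] end [ 0.54592811 -0.32136349] ang 103.65235298620452
[[ 0.49546572 -0.37583977  0.003     ]
 [ 0.69941654 -0.3287942   0.003     ]]
```

```bash
python3 -m inch '[[[0.26,0,-0.5],0],[[0,0,-0.7],0],[[0,0,-0.7],0],[[0,0,-0.55],0],[[0,0,0],0],[[-0.114,0.487,0],0],[[-0.046,0.195,0],0],[[-0.046,0.195,0],0],[[-0.046,0.195,0],0]]'
```

```text
clock: 2.5
tool_pos: [0.5422, -0.3126, 0.015]
ee_rot: [[-0.231, 0.973, 0.002], [0.973, 0.231, -0.003], [-0.003, 0.001, -1.0]]
wrist_force: [-0.7, -4.1, 1.2]
width: -0.005
gripper_force: 2.1
```

```bash
python3 -m inch '[[[-0.046,0.195,0],0],[[-0.046,0.195,0],0],[[-0.046,0.195,0],0],[[-0.046,0.195,0],0],[[-0.046,0.195,0],0],[[-0.046,0.195,0],0],[[-0.046,0.195,0],0],[[-0.046,0.195,0],0],[[-0.046,0.195,0],0],[[-0.046,0.195,0],0],[[-0.046,0.195,0],0],[[-0.046,0.195,0],0],[[-0.046,0.195,0],0],[[0,0,0],0],[[0.06,-0.25,0],0],[[0.06,-0.25,0],0],[[0,0,0.8],0],[[0,0,0.8],0],[[0,0,0.8],0],[[0,0,0],0]]'
python3 - <<'E'
from station import arm
from h import *
import pickle
s=arm.sense();c=arm.camera('wrist');pickle.dump((c,s),open('w2.pkl','wb'));cv2.imwrite('pics/w2.png',c['color'])
E
```

```text
clock: 4.17
tool_pos: [0.5252, -0.2331, 0.1151]
ee_rot: [[-0.231, 0.973, 0.008], [0.973, 0.231, -0.006], [-0.007, 0.006, -1.0]]
wrist_force: [0.6, -0.2, 1.4]
width: 0.002
gripper_force: 0.0
```

View pics/w2.png

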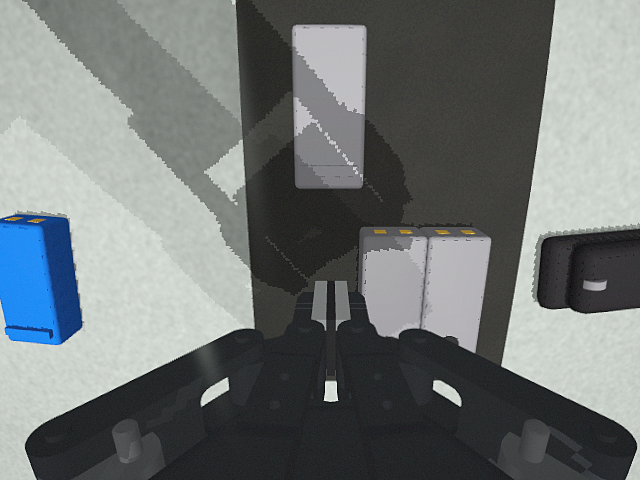

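The ribbed pack is clear, with corners (293,25), (366,26), (363,188) and (295,188). The neighbours' front edge is at row ~228.

Run:
```python
import pickle
from h import *
c,s=pickle.load(open('w2.pkl','rb'))
p=ray(c,[(293,25),(366,26),(363,188),(295,188)],.033,s)[:,:2];print(p.round(4),np.linalg.norm(np.roll(p,-1,0)-p,axis=1))
m=p.mean(0);e=(p[2]+p[3])/2;f=(p[0]+p[1])/2;a=np.arctan2(*(f-e)[::-1]);print('centre',m,'end',e,'ang',np.degrees(a))
n=ray(c,[(361,228),(425,230),(490,237)],.033,s)[:,:2];print('gap',(e-n)@[np.cos(a),np.sin(a)])
R=np.array(s['ee_rot']);print(s['tool_pos'],np.degrees(np.arctan2(R[1,0],R[0,0])),'units',(m-s['tool_pos'][:2])/.04)
```

```text
[[ 0.4742 -0.1101]
 [ 0.5152 -0.1009]
 [ 0.537  -0.1922]
 [ 0.4948 -0.2021]] [0.04199894 0.09388812 0.04339016 0.09431061]
centre [ 0.50528628 -0.15134323] end [ 0.51589655 -0.19717961] ang 103.03334967877379
gap [0.02632571 0.02757099 0.03229951]
[ 0.5251627  -0.23314486  0.11514067] 103.35115020929125 units [-0.49691042  2.04504056]
```

```bash
python3 -m inch '[[[-0.1,0.41,0],0],[[-0.1,0.41,0],0],[[-0.1,0.41,0],0],[[-0.1,0.41,0],0],[[-0.1,0.41,0],0],[[0,0,0],0],[[0,0,0],0],[[0,0,0],0],[[0,0,0],0]]' 1
```

```text
clock: 4.97
tool_pos: [0.5029, -0.1494, 0.1089]
ee_rot: [[-0.231, 0.973, -0.0], [0.973, 0.231, 0.0], [0.0, -0.0, -1.0]]
wrist_force: [0.5, -0.8, 0.5]
width: 1.0
gripper_force: 0.0
```

```bash
python3 -m inch '[[[0.06,-0.05,-0.3],0],[[0,0,-0.6],0],[[0,0,-0.6],0],[[0,0,-0.5],0],[[0,0,-0.4],0],[[0,0,-0.18],0],[[0,0,0],0],[[0,0,0],0],[[0,0,0],0]]' && python3 -m inch '[[[0,0,0],0],[[0,0,0],0],[[0,0,0],0],[[0,0,0],0],[[0,0,0],0],[[0,0,0],0],[[0,0,0],0],[[0,0,0],0],[[0,0,0],0],[[0,0,0],0]]' 0
```

```text
clock: 5.72
tool_pos: [0.5058, -0.1509, 0.0069]
ee_rot: [[-0.232, 0.973, 0.001], [0.973, 0.232, -0.001], [-0.001, 0.001, -1.0]]
wrist_force: [0.0, 0.6, 0.3]
width: 0.999
gripper_force: 0.0
clock: 6.55
tool_pos: [0.5055, -0.1506, 0.0067]
ee_rot: [[-0.232, 0.973, 0.001], [0.973, 0.232, -0.001], [-0.001, 0.001, -1.0]]
wrist_force: [-0.7, 0.2, 4.9]
width: 0.503
gripper_force: 62.4
```

```bash
python3 -m inch '[[[0,0,0.5],0],[[0,0,0.7],0],[[0,0,0.8],0],[[0,0.3,0.2],-0.3],[[0.02,0.6,0],-0.95],[[0.02,0.6,0],-0.95],[[0.02,0.6,0],-0.95],[[0.02,0.6,0],-0.95],[[0.02,0.6,0],-0.95],[[0.02,0.6,0],-0.95],[[0.02,0.6,0],-0.95],[[0.02,0.6,0],-0.95],[[0.02,0.6,0],-0.95],[[0.02,0.6,0],-0.95],[[0.02,0.6,0],-0.95],[[0.02,0.6,0],-0.95],[[0,0.6,0],-0.95],[[0,0.6,0],-0.95],[[0,0.45,0],-0.85],[[0,0,0],0]]'
python3 -m inch '[[[0,0,0],0],[[0,0,0],0]]'
python3 - <<'E'
from station import arm
from h import *
import pickle
s=arm.sense();c=arm.camera('wrist');t=arm.camera('top');pickle.dump((c,s,t),open('w3.pkl','wb'));cv2.imwrite('pics/w3.png',c['color'])
E
```

```text
clock: 8.22
tool_pos: [0.514, 0.2183, 0.0936]
ee_rot: [[0.958, 0.286, -0.001], [0.286, -0.958, 0.001], [-0.001, -0.001, -1.0]]
wrist_force: [0.4, 0.4, -3.6]
width: 0.504
gripper_force: 62.4
clock: 8.38
tool_pos: [0.5146, 0.215, 0.0937]
ee_rot: [[0.957, 0.289, -0.001], [0.289, -0.957, -0.0], [-0.001, 0.0, -1.0]]
wrist_force: [0.6, -0.9, -2.5]
width: 0.501
gripper_force: 62.4
```

View pics/w3.png

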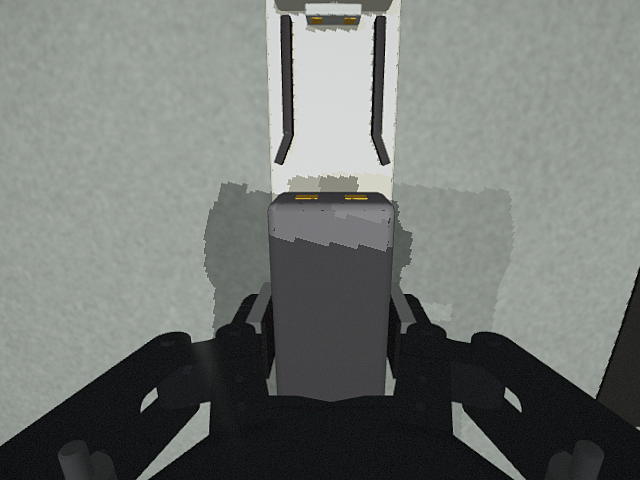

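The pack is held level, with its front top edge at row 192–205, columns 268–395. The rails ahead have inner edges (291,16)–(293,135) and (374,16)–(372,135), with mouth tips at (278,163) and (387,163).

Run:
```python
import pickle
from h import *
c,s,t=pickle.load(open('w3.pkl','rb'))
R=np.array(s['ee_rot']);T=np.array(s['tool_pos']);print(T,np.degrees(np.arctan2(R[1,0],R[0,0])))
for nm,px,z in (('railfoot',[(292,16),(374,16),(294,135),(372,135)],.006),('mouth',[(278,163),(387,163)],.016),('base',[(267,20),(399,20),(268,100),(397,100)],.006),('headtopfront',[(268,1),(398,1)],.038)):
    p=ray(c,px,z,s)[:,:2];print(nm,p.round(4).tolist(),'w',np.linalg.norm(p[0]-p[1]))
    m=(p[0::2]+p[1::2])/2
    if len(m)>1: print('  ang',np.degrees(np.arctan2(*(m[0]-m[1])[::-1])))
    print('  mid in tool xy',(m-T[:2])@R[:2,:2])
# pack in tool: front face top edge at z=T-?; 
zt=T[2]-.0067+.033
p=ray(c,[(269,206),(394,206)],zt,s)[:,:2];print('packfront tool',(p-T[:2])@R[:2,:2])
```

```text
[0.51457662 0.21504272 0.09374362] 16.770543157068584
railfoot [[0.6413, 0.2763], [0.6551, 0.2301], [0.5757, 0.2571], [0.5898, 0.2099]] w 0.048297016590390006
  ang 16.774193793682556
  mid in tool xy [[0.1389505  0.00201168]
 [0.07059673 0.00201602]]
mouth [[0.557, 0.2612], [0.5763, 0.1969]] w 0.0671164777311183
  mid in tool xy [[0.05386904 0.00164893]]
base [[0.635, 0.29], [0.6575, 0.2153], [0.5914, 0.278], [0.6143, 0.2017]] w 0.07799400061772738
  ang 16.37894679373139
  mid in tool xy [[0.13692592 0.00201547]
 [0.09167152 0.00170616]]
headtopfront [[0.6362, 0.284], [0.6551, 0.2213]] w 0.06554006872040567
  mid in tool xy [[0.13634203 0.00180919]]
packfront tool [[ 0.04668945 -0.02023198]
 [ 0.04663162  0.02179214]]
```

```bash
python3 -m inch '[[[0.01,-0.028,-0.4],0],[[0,0,-0.6],0],[[0,0,-0.6],0],[[0,0,-0.3],0],[[0,0,-0.1],0],[[0,0,-0.03],0],[[0,0,-0.02],0],[[0,0,0],0],[[0,0,0],0]]'
```

```text
clock: 9.23
tool_pos: [0.5158, 0.2145, 0.0131]
ee_rot: [[0.958, 0.287, 0.002], [0.287, -0.958, 0.0], [0.002, 0.0, -1.0]]
wrist_force: [-0.0, -0.1, -2.8]
width: 0.502
gripper_force: 62.3
```

```bash
python3 -m inch '[[[0,0,-0.025],0],[[0,0,-0.025],0],[[0,0,-0.025],0],[[0,0,0],0],[[0,0,0],0]]'
```

```text
clock: 9.65
tool_pos: [0.5154, 0.2145, 0.0098]
ee_rot: [[0.958, 0.287, 0.001], [0.287, -0.958, 0.0], [0.001, 0.0, -1.0]]
wrist_force: [-3.3, -0.1, 6.2]
width: 0.505
gripper_force: 63.3
```

```bash
python3 -m inch '[[[0,0,0],0],[[0,0,0],0],[[0,0,0],0],[[0,0,0],0],[[0,0,0.3],0],[[0,0,0.6],0],[[0,0,0.6],0],[[0,0,0],0]]' 1; python3 -m inch '[[[-0.48,-0.145,0],0],[[-0.48,-0.145,0],0],[[-0.48,-0.145,0],0],[[-0.48,-0.145,0],0],[[-0.38,-0.115,0],0],[[0,0,0],0],[[0,0,0],0],[[0,0,0],0],[[0,0,0],0]]' 0
python3 - <<'E'
from station import arm
from h import *
import pickle
s=arm.sense();c=arm.camera('wrist');pickle.dump((c,s),open('w4.pkl','wb'));cv2.imwrite('pics/w4.png',c['color'])
E
```

```text
clock: 10.32
tool_pos: [0.5176, 0.215, 0.0742]
ee_rot: [[0.958, 0.287, 0.008], [0.287, -0.958, 0.001], [0.008, 0.001, -1.0]]
wrist_force: [0.4, 0.9, 0.9]
width: 0.996
gripper_force: 0.0
clock: 11.07
tool_pos: [0.4242, 0.1868, 0.0693]
ee_rot: [[0.958, 0.287, 0.001], [0.287, -0.958, 0.0], [0.001, 0.0, -1.0]]
wrist_force: [-0.6, -0.0, -0.2]
width: -0.002
gripper_force: 0.0
```

View pics/w4.png

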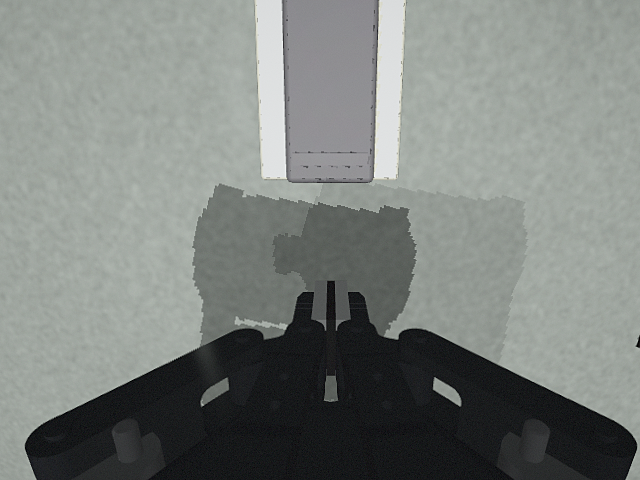

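The pack lies flat and centred on the base: pack columns 287–375, base columns 260–398, rear edge at row 180. Next I lower the fingers behind it and push.

```bash
python3 -m inch '[[[0,0,-0.5],0],[[0,0,-0.5],0],[[0,0,-0.33],0],[[0,0,0],0],[[0.19,0.057,0],0],[[0.19,0.057,0],0],[[0.19,0.057,0],0],[[0.19,0.057,0],0],[[0.19,0.057,0],0],[[0.19,0.057,0],0],[[0.19,0.057,0],0]]'; python3 -m inch '[[[0.14,0.043,0],0],[[0.14,0.043,0],0],[[0.14,0.043,0],0],[[0.14,0.043,0],0],[[0.14,0.043,0],0],[[0,0,0],0],[[0,0,0],0]]'
```

```text
clock: 12.03
tool_pos: [0.4768, 0.2028, 0.016]
ee_rot: [[0.958, 0.287, -0.001], [0.287, -0.958, -0.0], [-0.001, -0.0, -1.0]]
wrist_force: [-3.0, -1.3, 3.2]
width: 0.002
gripper_force: 1.8
clock: 12.62
tool_pos: [0.505, 0.2113, 0.0159]
ee_rot: [[0.958, 0.287, 0.001], [0.287, -0.958, 0.0], [0.001, 0.0, -1.0]]
wrist_force: [-0.3, 1.0, 0.3]
width: 0.005
gripper_force: 0.0
```

```bash
python3 -m inch '[[[0.04,0.012,0],0],[[0.04,0.012,0],0],[[0.04,0.012,0],0],[[0.04,0.012,0],0],[[0.04,0.012,0],0],[[0.04,0.012,0],0],[[0.04,0.012,0],0],[[0.04,0.012,0],0],[[0.04,0.012,0],0],[[0.04,0.012,0],0]]'; for i in 1 ; do python3 -c "
from station import arm
print(arm.sense()['wrist_force'])"; done
```

```text
clock: 13.45
tool_pos: [0.5206, 0.216, 0.0159]
ee_rot: [[0.958, 0.287, -0.0], [0.287, -0.958, 0.0], [-0.0, -0.0, -1.0]]
wrist_force: [-1.6, -0.1, 0.2]
width: -0.002
gripper_force: 0.9
[-1.61482719 -0.14526938  0.17846094]
```

```bash
python3 -m inch '[[[0.02,0.006,0],0],[[0.02,0.006,0],0],[[0.02,0.006,0],0]]'|grep -E 'tool|force'; python3 -m inch '[[[0.02,0.006,0],0],[[0.02,0.006,0],0]]'|grep -E 'tool|wrist'
```

```text
tool_pos: [0.5228, 0.2167, 0.0158]
wrist_force: [-2.0, -0.3, -1.0]
gripper_force: 0.8
tool_pos: [0.5245, 0.2172, 0.0159]
wrist_force: [-1.5, 1.0, -1.0]
```

```bash
python3 -m inch '[[[0.02,0.006,0],0],[[0.02,0.006,0],0],[[0.02,0.006,0],0]]'|grep -E 'tool|wrist'
```

```text
tool_pos: [0.5269, 0.2179, 0.0159]
wrist_force: [-0.9, 0.1, -0.6]
```

```bash
python3 -m inch '[[[0.02,0.006,0],0],[[0.02,0.006,0],0],[[0.02,0.006,0],0]]'|grep -E 'tool|wrist'
```

```text
tool_pos: [0.5293, 0.2186, 0.0159]
wrist_force: [-1.2, 0.1, -0.3]
```

```bash
python3 -m inch '[[[0.02,0.006,0],0],[[0.02,0.006,0],0],[[0.02,0.006,0],0]]'|grep -E 'tool|wrist'
```

```text
tool_pos: [0.5317, 0.2194, 0.0159]
wrist_force: [-1.6, -0.1, -0.5]
```

```bash
python3 -m inch '[[[0.02,0.006,0],0],[[0.02,0.006,0],0],[[0.02,0.006,0],0]]'|grep -E 'tool|wrist'
```

```text
tool_pos: [0.5341, 0.2201, 0.0159]
wrist_force: [-0.7, -0.2, -0.5]
```

```bash
python3 -m inch '[[[0.02,0.006,0],0],[[0.02,0.006,0],0],[[0.02,0.006,0],0]]'|grep -E 'tool|wrist'
```

```text
tool_pos: [0.5365, 0.2208, 0.0159]
wrist_force: [-0.8, -1.7, -1.3]
```

```bash
python3 -m inch '[[[0.02,0.006,0],0],[[0.02,0.006,0],0]]'|grep -E 'tool|wrist'
```

```text
tool_pos: [0.5381, 0.2213, 0.0159]
wrist_force: [-0.9, 0.0, -0.3]
```

```bash
python3 -m inch '[[[0.02,0.006,0],0],[[0.02,0.006,0],0]]'|grep -E 'tool|wrist'
python3 - <<'E'
from station import arm
import cv2,numpy as np
w=arm.camera('wrist')['color'];t=arm.camera('top')['color']
cv2.imwrite('pics/w5.png',np.hstack([cv2.resize(w,None,fx=.75,fy=.75),cv2.resize(t[195:285,205:275],(280,360),interpolation=cv2.INTER_CUBIC)]))
E
```

```text
tool_pos: [0.5394, 0.2217, 0.0159]
wrist_force: [-4.3, -1.5, 1.9]
```

View pics/w5.png

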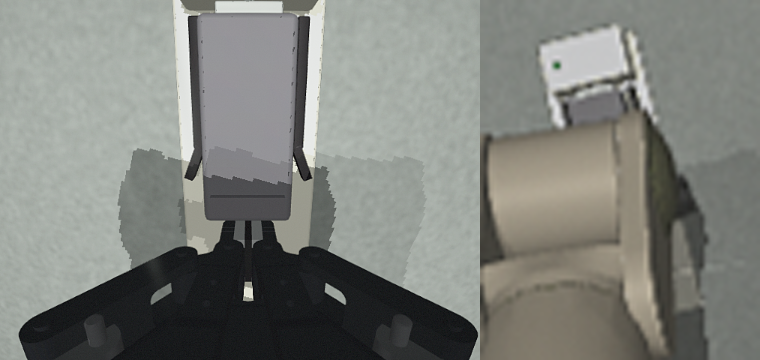

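The pack is straight between the rails and reaches the pad at (250,8). The force has risen to about 4.5 N, so this is contact. I'll press a little further and hold.

```bash
python3 -m inch '[[[0.02,0.006,0],0],[[0,0,0],0],[[0,0,0],0]]'|grep -E 'tool|wrist'
```

```text
tool_pos: [0.5399, 0.222, 0.0159]
wrist_force: [-5.3, -1.1, 1.4]
```

```bash
python3 -m inch '[[[0.02,0.006,0],0],[[0.01,0.003,0],0],[[0,0,0],0],[[0,0,0],0],[[0,0,0],0],[[0,0,0],0]]'|grep -E 'tool|wrist'
```

```text
tool_pos: [0.5406, 0.2222, 0.0159]
wrist_force: [-8.1, -2.2, 4.6]
```

```bash
python3 -m inch '[[[0,0,0],0],[[-0.02,-0.006,0],0],[[-0.02,-0.006,0],0],[[-0.02,-0.006,0],0],[[-0.02,-0.006,0],0],[[-0.05,-0.015,0],0],[[-0.1,-0.03,0],0],[[-0.2,-0.06,0],0],[[-0.3,-0.09,0],0],[[0,0,0.7],0],[[0,0,0.7],0],[[0,0,0],0],[[0,0,0],0]]'|grep -E 'clock|tool|wrist'
python3 - <<'E'
from station import arm
import cv2,numpy as np
cv2.imwrite('pics/w6.png',np.hstack([cv2.resize(arm.camera(n)['color'],(400,300)) for n in('wrist','scene')]))
E
```

```text
clock: 17.38
tool_pos: [0.5131, 0.2137, 0.0732]
wrist_force: [0.1, 0.1, -0.1]
```

View pics/w6.png

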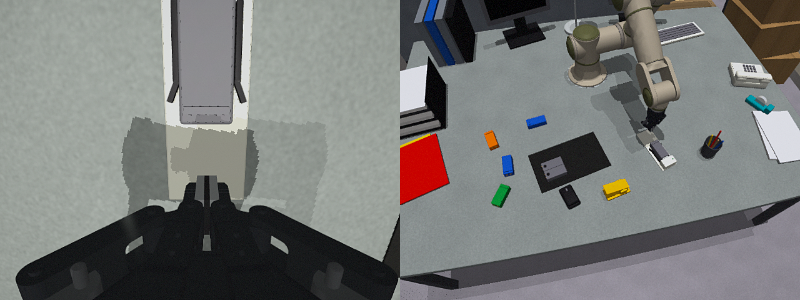

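The pack lies straight in the guides with its rear edge at (206,123), the fingers are clear of it, and the two neighbours are still on the mat. I'll hand it in.

```bash
python3 -c "
from station import arm
print(arm.finish_job())"
```

```text
the job is handed in; nothing more can be done
None
```

I handed the job in at about 17 s, and no verdict came back: the ribbed pack was slid about 27 mm clear of the row, then docked against the sprung pad with about 7 N (8.4 N at the wrist, less sliding friction) and released flat between the guides; the final pictures show the other packs and bystanders in place.

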